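Set the speed selector of the grinder supply and press start

ROBOT

A 6-joint arm with a two-finger parallel gripper is mounted at the origin on a cart in front of the work surface, level with it; the furniture and walls round the work are solid. World frame = base frame: x ahead of the robot, y to its left, z up, the work surface at z = 0. Lengths are in m, angles in rad, forces in N, time in s.
With the tool pointing down it reaches from about 0.25 to 0.8 m from the base axis. Payload 3.9 kg.
Tool frame: the origin (TCP) lies midway between the tips of the shut fingers; the grasp point (between the pads) lies 19 mm behind it; z points along the fingers, y is the line along which they close (so a half turn about z gives the same grasp; the last joint's range is limited). The gripper opens to 85 mm and grips with 20 to 120 N. Pads are 22 mm wide; open, the fingers measure 114 mm over their backs; the gripper's body (76 mm by 85 mm) begins 54 mm behind the grasp point. The pads swing forward as they close: fully open they stand 13 mm farther back than shut.
Start: joints at [0, 0.26, -0.138, 1.173, 0, 1.571], TCP at [0.525, -0, 0.231] pointing down, gripper open.
Joint ranges: [-2.78, 2.78], [-0.83, 1.72], [-1.28, 1.37], [-1.9, 2.12], [-1.57, 1.48], [-3.14, 3.14]. Speed limits (rad/s): [2.57, 2.57, 3.14, 3.14, 3.14, 3.14].

INTERFACE

Orientations are given as a rotation vector (axis times angle).
In Python, from workcell import manip, inverse_kinematics, readout, vision gives the robot as it stands. Calls block until the motion is done:
- manip.movep(position, orientation): joint-space move of the TCP to a pose.
- manip.line_to(position, frame=None, max_speed=0.15, f_stop=None): straight line of the TCP; frame=None keeps the orientation; max_speed is the mean speed in m/s. With f_stop (N) it stops when the force on the tool has changed by that much, and returns True; else False.
- manip.set_joints(angles): joint-space move.
- manip.grip(opening, strength=None): finger opening in m; strength is the grip in N (None keeps the last); returns when the fingers have stopped.
- manip.wait(seconds).
- inverse_kinematics(position, orientation): joint angles nearest the present ones, or None.
- readout.get_state(): the state.
- vision.snapshot(name): name is "side" or "top"; returns a dict with "pixels" (400x640x3 uint8, red, green, blue), "range_z" (400x640 float32, m along the optical axis (not along the pixel's ray), 0 where there is no reading), "fx", "fy", "cx", "cy" (pixels), "D" ([k1, k2, p1, p2, k3] as OpenCV has them; the pictures are not rectified), "extrinsics" (4x4, takes a point from world to camera coordinates). Camera axes: x right, y up, looking along -z (the intrinsics and any distortion apply to the point x, -y, -z); pixel columns grow to the right and rows downward; lengths in m; the calibration is good to about 2 mm. A picture is of the moment at which its call begins.
A pose or a line that the arm cannot do raises manip.MotionError and nothing moves.
- manip.close_job(): hands the job in; it is judged then, once.
Trained networks look in a picture, given as the dict that the camera call returned (one of the last four; its "shot" number tells which), for a name from the list of things; names that differ only in an ending like _2 or _b are one class to them, and where a whole thing is asked for, a point or a joint stands for the part that bears it (a point fixed in the world has none). Each returns a list of dicts, best first, with "score" (0 to 1); they miss things now and then, are a little off and sometimes report something else, mostly with a low value. They report only what shows in the picture. A call takes as long as a camera call.
- vision.boxes_of(picture, thing): "centre" ([x, y, z] in m, in world coordinates, good to about 4 mm: the middle of the surface that is visible of it).
The state is a dict: "time": time; "q": joint angles; "qd": joint speeds; "joint_efforts": joint torques, N m; "position": TCP position; "ee_rot": TCP orientation; "wrist_force": force on the tool from outside, world axes, zero at the start; "ft_torque": the same for the moment, N m; "grip_width": finger opening in m; "grip_force": force on a finger pad.
Only numpy, scipy, OpenCV 4.12 (cv2) and the standard library are available. Lean on these libraries where they do the work, as an engineer would, in place of code of your own. Each camera call takes 0.05 s, during which the arm holds its last target. There are 200 camera calls.

TASK

Set the speed on the grey control unit: with a fingertip push its lever selector clockwise (seen from above), click by click, until it rests on the fifth of its seven dots, counted clockwise from the first one at the left end of the scale, and do not turn it past the fifth. Only then press the small flat start button fully in and let it come out again; leave the wide mushroom-headed stop button alone. Nothing is to be gripped, lifted or moved aside: push gently with closed fingers, and leave the tools and parts lying on and around the unit where they are.

Things in the scene. Friction and masses are not known exactly. Their poses are not given: they have to be found in the camera images.
- control_unit: Grey metal control unit, 190 (x) x 250 (y) x 62 mm high, fixed to the bench. Origin: centre of its underside on the bench; z up; at yaw 0 its x points away from the robot and its y to the left. The panel is its level top, 62 mm above the origin. On the panel the selector is at the left (+y), the two push buttons are at the right (-y): start nearer the robot (-x), stop farther away (+x).
- selector (a joint): Lever selector angle, rad. 0 = on the first dot, lever along the unit's +y (left); it grows clockwise from above: pi/2 = fourth dot (lever along +x), pi = seventh. Dots are 0.5236 rad apart, each a click stop: left alone, the lever snaps to the nearest. The fifth dot is 2.094. It starts at rest on the first, second or third. Midway between dots it runs ahead into the next stop, which catches it.
- selector_pivot (a point): Point on the selector's vertical turning axis at panel height, at (+10, +45) mm in the unit's frame; its axes are the unit's. Seven white dots, 7 mm across, lie on a dark disc of 128 mm diameter, 59 mm from the axis, at most 2 mm above the panel. Leaving a stop takes about 0.17 N m (4.5 N of push 38 mm from the axis), less toward midway.
- selector_tip (a point): Top of the lever's pointing end, on its centre line, 50 mm from the axis and 36 mm above the panel. The black lever is a bar 13 mm wide with upright sides, 12 to 36 mm above the panel, reaching 50 mm from the axis on the pointing side (white line on top), 16 mm behind it. Its hub is 32 mm across (42 mm in the lowest 10 mm).
- start_button (a joint): How far the start button is pressed, m: 0 = out, 0.006 = fully in. A spring returns it; it begins to move at 2 N and is fully in at 5 N.
- start_button_top (a point): Centre of the start button's flat black cap, 28 mm across, at (-35, -80) mm in the unit's frame, its top 14 mm above the panel when out, in a steel collar of 42 mm diameter. It is pressed straight down.
- stop_button (a joint): How far the stop button is pressed, m: 0 = out, 0.006 = fully in. Not to be pressed.
- stop_button_top (a point): Centre of the top of the stop button's black domed mushroom head, 40 mm across, at (+40, -80) mm in the unit's frame, 26 mm above the panel.
- weld_gauge: Flat steel weld gauge, 30 x 100 x 12 mm, lying loose on the unit's panel along the edge nearest the robot, in front of the selector. Origin: centre of its underside.
- nozzle0: Small ceramic nozzle, 24 mm across, 50 mm high, standing on the bench right of the unit. Origin: centre of its underside.
- nozzle1: The second ceramic nozzle, 24 mm across, 50 mm high, standing on the bench right of the unit, nearer the robot. Origin: centre of its underside.
- roller0: Black drive roller, 36 x 70 x 37 mm, lying on the bench left of the unit. Origin: centre of its underside.
- tape_measure: Yellow tape measure, 60 x 69 x 31 mm, on the bench left of the unit, farther back. Origin: centre of its underside.
- parts_tin: Flat green tin box, 73 x 102 x 26 mm, on the bench at the left front. Origin: centre of its underside.
- pliers: Red-handled pliers, 57 x 180 x 15 mm, lying on the bench at the right front. Origin: centre of its underside.

How it is judged:
On the way, in this order (a step that is already met when the one before it is completed fails the run):
1. the selector rests on the fifth dot, start not pressed (value of joint selector between 1.9944 and 2.1944 rad and velocity of joint selector between -0.1 and 0.1 rad/s and value of joint start_button below 0.002 m), for 0.2 s.
2. the start button is pressed fully in with the selector on the fifth dot (value of joint selector between 1.9944 and 2.1944 rad and value of joint start_button above 0.0045 m), for 0.05 s.
At the end, for the whole second after the job is handed in: The selector rests on the fifth dot (within 0.10 rad), the start button has been pressed at least 4.5 mm after that and is out again, the stop button is out, and every loose thing is within 15 mm of where it stood (value of joint selector between 1.9944 and 2.1944 rad and value of joint each of start_button, stop_button below 0.001 m and velocity of joint selector between -0.1 and 0.1 rad/s and distance of each of weld_gauge, nozzle0, nozzle1, roller0, tape_measure, parts_tin, pliers from where it was at the start of the episode below 0.015 m); the robot touches nothing.
It fails at once if the selector is turned more than 0.3 rad past the fifth dot (value of joint selector above 2.3944 rad).
It fails at once if start is pressed (3 mm or more) while the selector is not on the fifth dot (0.2 rad) (value of joint start_button above 0.003 m and (value of joint selector below 1.8944 rad or value of joint selector above 2.2944 rad)).
It fails at once if the stop button is pressed 2 mm or more (value of joint stop_button above 0.002 m).
It fails at once if the selector is pinched or forced (fingers bear on it with more than 25 N), or start is forced (more than 40 N) (contact force between the fingers and selector above 25 N or contact force between the fingers and start_button above 40 N).
It fails at once if a loose thing is lifted or pushed 15 mm or more from its place (distance of any of weld_gauge, nozzle0, nozzle1, roller0, tape_measure, parts_tin, pliers from where it was at the start of the episode above 0.015 m).
It also fails if it takes over 48 s, if anything falls off the work surface, if the arm or the gripper's body presses on something with over 40 N, if the wrist force passes 120 N, or if a joint passes its speed limit or range.

## Working session

There is one attempt and no reset: what is moved stays moved. The work goes in short steps, each a Python script; the robot and the scene stay as the last script left them, time stands still between calls to the robot, and variables do not carry over. Pictures are saved under pics/ and viewed, at most 10 in all, crops included, and the job is handed in when it is done.

```bash
mkdir -p pics; ls; python3 - <<'E'
from workcell import manip, readout, vision
import cv2, numpy as np
s=readout.get_state(); print(s["time"],s["position"],s["ee_rot"],s["grip_width"])
for n in ("top","side"):
    p=vision.snapshot(n); cv2.imwrite(f"pics/{n}0.png",p["pixels"][:,:,::-1])
    np.savez(f"{n}0.npz",**{k:np.array(v) for k,v in p.items()})
    for t in ("control_unit","selector","start_button","stop_button","weld_gauge"):
        print(n,t,[(np.round(d["centre"],4).tolist(),round(d["score"],2)) for d in vision.boxes_of(p,t)][:2])
E
```

```text
pics
workcell.py
0.0 [ 5.24320675e-01 -1.31476667e-05  2.30492263e-01] [-2.22051638e+00 -2.22043252e+00  2.10722433e-03] 0.08558607575971476
top control_unit [([0.5377, -0.185, 0.0602], 0.92)]
top selector []
top start_button [([0.5198, -0.163, 0.0768], 0.64)]
top stop_button []
top weld_gauge []
side control_unit [([0.5319, -0.1362, 0.0605], 0.75), ([0.4676, -0.0577, 0.0709], 0.54)]
side selector [([0.5449, -0.0372, 0.0899], 0.74), ([0.5166, -0.1695, 0.0767], 0.22)]
side start_button [([0.5223, -0.1701, 0.0749], 0.55)]
side stop_button [([0.5978, -0.1624, 0.084], 0.48)]
side weld_gauge [([0.4673, -0.0564, 0.0732], 0.52)]
```

View pics/top0.png

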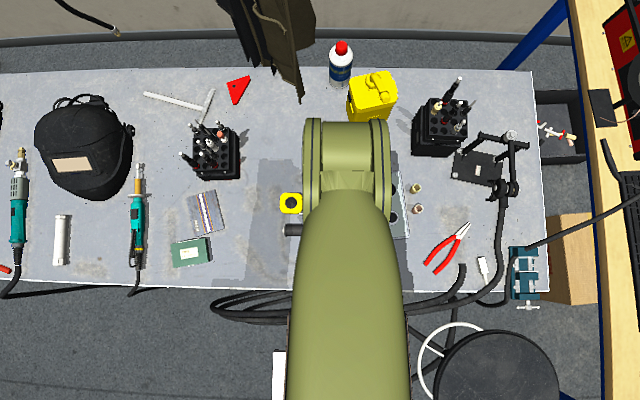

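View pics/side0.png

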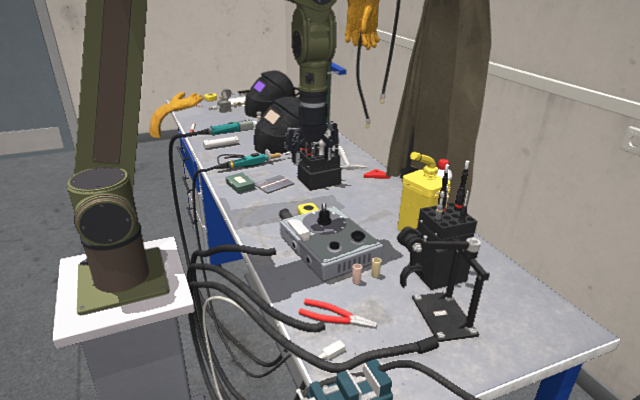

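The side view shows the unit around (335,240), with the lever hub near (324,215). In the top view the arm hides the unit, so I'll swing it left, close the fingers and look again.

```bash
python3 - <<'E'
from workcell import manip, readout, vision
import cv2, numpy as np
manip.set_joints([0.75,0.1,-0.138,1.333,0,1.571]); manip.grip(0.0,20)
s=readout.get_state(); print(s["time"],s["position"],s["grip_width"])
for n in ("top","side"):
    p=vision.snapshot(n); im=p["pixels"][:,:,::-1]
    if n=="top": c=im[130:270,270:450]
    else: c=im[185:295,260:400]
    cv2.imwrite(f"pics/{n}1.png",cv2.resize(c,None,fx=4,fy=4,interpolation=cv2.INTER_CUBIC))
    np.savez(f"{n}1.npz",**{k:np.array(v) for k,v in p.items()})
    print(n,p["fx"],p["D"],np.round(p["extrinsics"],3).tolist())
    for t in ("control_unit","selector","start_button","stop_button","weld_gauge","tape_measure","roller0"):
        print(n,t,[(np.round(d["centre"],4).tolist(),round(d["score"],2)) for d in vision.boxes_of(p,t)][:2])
E
```

```text
2.7583 [0.3261872  0.3039255  0.30920932] -6.745042163986553e-05
top 377.53256531969595 [-0.08063248  0.          0.          0.          0.        ] [[0.015, -1.0, -0.019, 0.038], [0.988, 0.012, 0.155, -0.58], [-0.154, -0.021, 0.988, -1.008], [0.0, 0.0, 0.0, 1.0]]
top control_unit [([0.4744, -0.0487, 0.0751], 0.63)]
top selector [([0.5537, -0.0253, 0.0994], 0.66)]
top start_button [([0.5571, -0.024, 0.0983], 0.53), ([0.5197, -0.1605, 0.0773], 0.44)]
top stop_button [([0.5995, -0.1558, 0.0877], 0.67)]
top weld_gauge []
top tape_measure [([0.5621, 0.1179, 0.0309], 0.63), ([0.5204, -0.16, 0.0766], 0.36)]
top roller0 [([0.4896, 0.103, 0.032], 0.6)]
side 453.13236366024563 [0.04116405 0.         0.         0.         0.        ] [[0.918, -0.396, 0.014, -0.492], [0.184, 0.458, 0.87, -0.186], [-0.351, -0.796, 0.493, -1.174], [0.0, 0.0, 0.0, 1.0]]
side control_unit [([0.5346, -0.137, 0.0595], 0.78)]
side selector [([0.5451, -0.0363, 0.0896], 0.78)]
side start_button []
side stop_button [([0.5446, -0.0348, 0.0918], 0.25), ([0.5215, -0.1664, 0.0754], 0.2)]
side weld_gauge [([0.5455, -0.2484, 0.0392], 0.66), ([0.4656, -0.0584, 0.0716], 0.49)]
side tape_measure [([0.5451, -0.2502, 0.0347], 0.6), ([0.5584, 0.1119, 0.0297], 0.45)]
side roller0 [([0.4806, 0.1135, 0.0375], 0.43)]
```

View pics/top1.png

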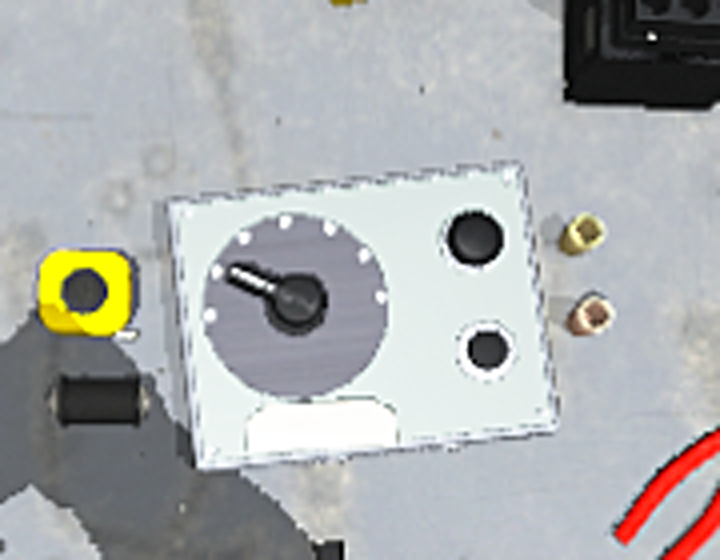

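View pics/side1.png

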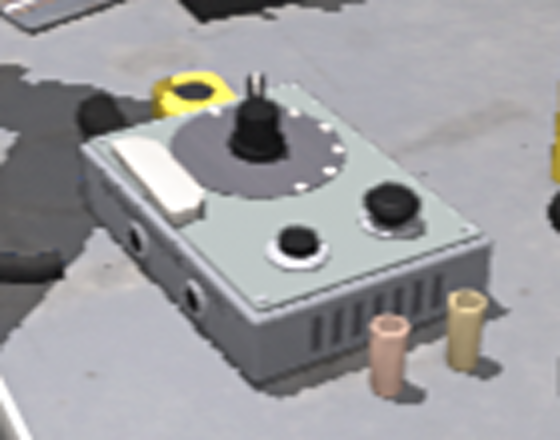

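Both views show the same thing. The lever is on the second dot (crop (217,271), full picture about (324,198)). The start button is at crop (487,350), the stop button at (473,237) and the gauge at (320,425). I'll fit the unit's pose from the corners and dots.

```bash
cat > pose.py <<'E'
import numpy as np, cv2
from scipy.optimize import least_squares
a=np.pi-np.arange(7)*np.pi/6-np.pi/2   # angle from unit +x: dot1 = +y
dots=np.c_[.010+.059*np.cos(a),.045+.059*np.sin(a),np.full(7,.064)]
cor=np.array([[.095,.125,.062],[.095,-.125,.062],[-.095,-.125,.062],[-.095,.125,.062]])
start=np.array([[-.035,-.08,.076]])
def load(n):
    p=np.load(n); return {k:p[k] for k in p.files}
def proj(p,P):
    E=p["extrinsics"]; c=(E[:3,:3]@P.T).T+E[:3,3]; c=c*[1,-1,-1]
    K=np.array([[p["fx"],0,p["cx"]],[0,p["fy"],p["cy"]],[0,0,1.]],float)
    return cv2.projectPoints(c,np.zeros(3),np.zeros(3),K,np.float64(p["D"]))[0][:,0]
def world(v,P):
    c,s=np.cos(v[2]),np.sin(v[2]); P=np.atleast_2d(P)
    return np.c_[v[0]+c*P[:,0]-s*P[:,1],v[1]+s*P[:,0]+c*P[:,1],P[:,2]]
def full(uv,o): return (np.array(uv)+.5)/4-.5+o
E
python3 - <<'E'
from pose import *
t,s=load("top1.npz"),load("side1.npz")
T=(np.r_[dots,cor,start],full([(210,315),(217,271),(244,237),(286,222),(330,229),(364,255),(381,297),(168,203),(522,165),(556,428),(200,468),(487,350)],[270,130]))
S=(np.r_[dots[[0,2,3,4,5,6]],start],full([(214,112),(296,112),(325,127),(338,149),(328,172),(301,187),(299,242)],[260,185]))
ft=lambda v:(proj(t,world(v,T[0]))-T[1]).ravel()
fs=lambda v:(proj(s,world(v,S[0]))-S[1]).ravel()
for nm,f in (("top",ft),("side",fs),("both",lambda v:np.r_[ft(v),fs(v)])):
    r=least_squares(f,[.54,-.08,0],loss="soft_l1"); print(nm,r.x,np.round(f(r.x),1).tolist())
np.save("v.npy",r.x)
from pose import world
for n,P in (("pivot",[.01,.045,.062]),("start",[-.035,-.08,.076]),("stop",[.04,-.08,.088])): print(n,world(r.x,P))
E
```

```text
top [ 0.5474993  -0.07661852  0.12078729] [-0.2, 0.1, -0.2, 0.1, 0.0, 0.1, -0.2, -0.1, -0.2, -0.2, 0.1, 0.1, 0.1, -0.1, -0.5, -1.3, 0.5, -1.4, 1.7, 1.1, -1.2, 1.2, 0.5, -0.1]
side [ 0.54739459 -0.08466421  0.12375455] [0.2, 0.1, -0.5, 0.3, -0.1, 0.3, 0.1, 0.1, 0.5, -0.2, -0.0, 0.2, -0.1, -0.9]
both [ 0.54833908 -0.07793913  0.12302657] [0.3, -0.1, 0.3, -0.1, 0.4, -0.2, 0.3, -0.4, 0.3, -0.5, 0.6, -0.2, 0.5, -0.4, -0.1, -1.5, 0.8, -1.8, 2.3, 0.7, -0.6, 1.0, 1.0, -0.4, -0.4, -1.0, -1.2, -0.8, -0.8, -0.8, -0.7, -1.1, -0.3, -1.4, -0.8, -1.1, -1.0, -2.3]
pivot [[ 0.55274126 -0.03205208  0.062     ]]
start [[ 0.52342093 -0.16162955  0.076     ]]
stop [[ 0.59785407 -0.15242581  0.088     ]]
```

```bash
cat >> pose.py <<'E'
from scipy.spatial.transform import Rotation
def rot(phi):
    c,s=np.cos(phi),np.sin(phi)
    return Rotation.from_matrix(np.array([[-s,c,0],[c,s,0],[0,0,-1]])).as_rotvec()
def push_pose(v,th,gap,z,R=.039):
    """TCP pose with the finger face `gap` behind (ccw of) a lever standing at th"""
    phi=v[2]+np.pi/2-th; p=world(v,[.01,.045,0])[0]; d=.0065+.011+gap
    return np.array([p[0]+R*np.cos(phi)-d*np.sin(phi),p[1]+R*np.sin(phi)+d*np.cos(phi),z]),rot(phi)
E
python3 - <<'E'
from pose import *
from workcell import manip, readout, vision
v=np.array([.5475,-.0766,.121])
P,o=push_pose(v,.5236,.010,.16)
manip.movep(P,o)
s=readout.get_state(); print(s["time"],P,s["position"],s["q"],s["wrist_force"])
p=vision.snapshot("side"); np.savez("side2.npz",**{k:np.array(x) for k,x in p.items()})
im=p["pixels"][:,:,::-1]
pt=s["position"]; ax=Rotation.from_rotvec(s["ee_rot"]).as_matrix()
uv=proj(p,np.array([pt,pt+.011*ax[:,0],pt-.011*ax[:,0]])); print(uv)
x0,y0=240,130
c=cv2.resize(im[y0:y0+130,x0:x0+160],None,fx=5,fy=5,interpolation=cv2.INTER_CUBIC)
for u in uv: cv2.drawMarker(c,tuple(int(k) for k in (u-[x0,y0]+.5)*5-.5),(0,0,255),0,12,1)
cv2.imwrite("pics/side2.png",c)
E
```

```text
5.0083 [0.54197457 0.01593462 0.16      ] [0.542074   0.01663387 0.16041586] [ 3.04077228e-02  3.28302244e-01 -2.31043159e-01  1.01088410e+00
  4.54056076e-04  4.32411405e-01] [-0.12575519 -0.24136875 -0.54312933]
[[313.48114268 184.40055929]
 [309.64093309 184.36192795]
 [317.32060717 184.43905786]]
```

View pics/side2.png

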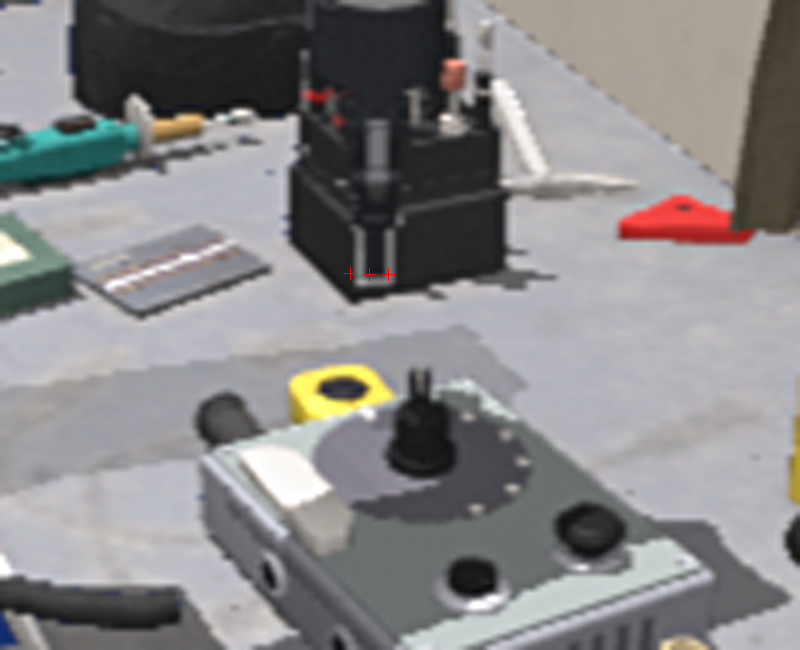

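The side picture has the fingertips at crop (375,285), about 2.4 px below where they project (369,273). The side camera is therefore slightly off, and I trust the top fit. Next I descend behind the lever and push the first clicks while logging force.

```bash
cat > push.py <<'E'
from pose import *
from workcell import manip, readout, vision
v=np.array([.5475,-.0766,.121]); Z=.081
def push(ths):
    for th in ths:
        P,o=push_pose(v,th,0,Z); hit=manip.line_to(P,o,max_speed=.03,f_stop=12)
        s=readout.get_state(); phi=v[2]+np.pi/2-th
        print(round(th,3),hit,"t%.2f"%s["time"],"err mm",np.round((s["position"]-P)*1e3,1),"F ccw %.1f rad %.1f z %.1f"%(s["wrist_force"]@[-np.sin(phi),np.cos(phi),0],s["wrist_force"]@[np.cos(phi),np.sin(phi),0],s["wrist_force"][2]))
        if hit: break
E
python3 - <<'E'
from push import *
P,o=push_pose(v,.5236,.010,Z)
print("down hit",manip.line_to(P,o,max_speed=.08,f_stop=6),readout.get_state()["position"]-P)
push(np.arange(.45,.96,.1))
E
```

```text
down hit False [5.50597995e-04 4.76726187e-05 5.41636639e-04]
0.45 False t6.58 err mm [ 0.3 -0.   0.4] F ccw -0.2 rad 0.2 z 0.6
0.55 False t6.88 err mm [-0.4  0.1 -0.1] F ccw 0.5 rad 0.1 z 0.1
0.65 False t7.17 err mm [-1.   0.4 -0.3] F ccw 2.5 rad 0.7 z -1.7
0.75 False t7.46 err mm [ 0.4 -0.2  0.1] F ccw 1.2 rad -0.5 z -0.5
0.85 False t7.75 err mm [ 0.6 -0.3  0.3] F ccw -0.3 rad 0.4 z -0.7
0.95 False t8.04 err mm [ 0.1 -0.1  0.1] F ccw -1.3 rad -1.0 z 0.5
```

```bash
python3 - <<'E'
from push import *
push([1.05,1.15,1.25,1.35,1.45,1.55,1.65,1.75,1.83,1.88,1.93])
p=vision.snapshot("side"); c=p["pixels"][150:280,250:410,::-1]
cv2.imwrite("pics/side3.png",cv2.resize(c,None,fx=5,fy=5,interpolation=cv2.INTER_CUBIC))
E
```

```text
1.05 False t8.33 err mm [-0.1  0.   0. ] F ccw 0.0 rad 0.6 z 0.0
1.15 False t8.62 err mm [-1.1  0.7 -0.3] F ccw 3.5 rad 0.2 z 0.3
1.25 False t8.92 err mm [-0.1 -0.  -0.1] F ccw 2.2 rad -0.0 z -1.4
1.35 False t9.21 err mm [ 0.4 -0.4  0.2] F ccw 0.4 rad 0.6 z 0.7
1.45 False t9.50 err mm [ 0.1 -0.2  0.1] F ccw 0.4 rad -0.1 z 0.6
1.55 False t9.79 err mm [-0.1  0.   0. ] F ccw -0.5 rad 0.2 z 0.9
1.65 False t10.08 err mm [-0.6  0.9 -0.2] F ccw 3.6 rad -0.8 z 0.2
1.75 False t10.38 err mm [-0.2  0.2 -0.1] F ccw 1.7 rad -1.3 z -1.4
1.83 False t10.64 err mm [ 0.3 -0.5  0.1] F ccw -0.1 rad -0.3 z 1.2
1.88 False t10.89 err mm [ 0.1 -0.3  0.1] F ccw 0.3 rad -0.9 z 0.0
1.93 False t11.14 err mm [-0.  -0.1  0. ] F ccw 1.3 rad -0.5 z 0.0
```

View pics/side3.png

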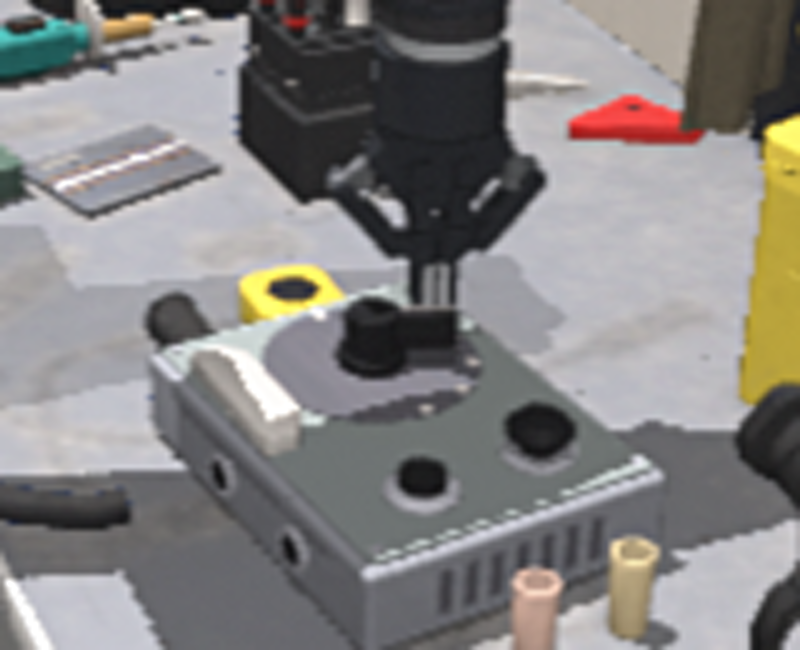

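The lever points right in the side view, with its tip near crop (455,320) and the finger behind it. I'll back off, lift, and check the angle against the projected tip positions.

```bash
python3 - <<'E'
from push import *
P,o=push_pose(v,1.93,.012,Z); manip.line_to(P,o,max_speed=.08)
P[2]=.16; manip.line_to(P,o,max_speed=.15); print(readout.get_state()["time"])
p=vision.snapshot("side"); x0,y0=290,170
c=cv2.resize(p["pixels"][y0:y0+90,x0:x0+120,::-1],None,fx=6,fy=6,interpolation=cv2.INTER_CUBIC)
for th,col in ((1.571,(255,0,0)),(2.094,(0,255,0)),(2.618,(0,0,255))):
    u=proj(p,world(v,[.01+.05*np.sin(th),.045+.05*np.cos(th),.098]))[0]+[1.2,2.4]
    cv2.drawMarker(c,tuple(int(k) for k in (u-[x0,y0]+.5)*6),col,0,14,1)
u=proj(p,world(v,dots))+[1.2,2.4]
for k in u: cv2.circle(c,tuple(int(q) for q in (k-[x0,y0]+.5)*6),8,(0,255,255),1)
cv2.imwrite("pics/side4.png",c)
E
```

```text
12.1667
```

View pics/side4.png

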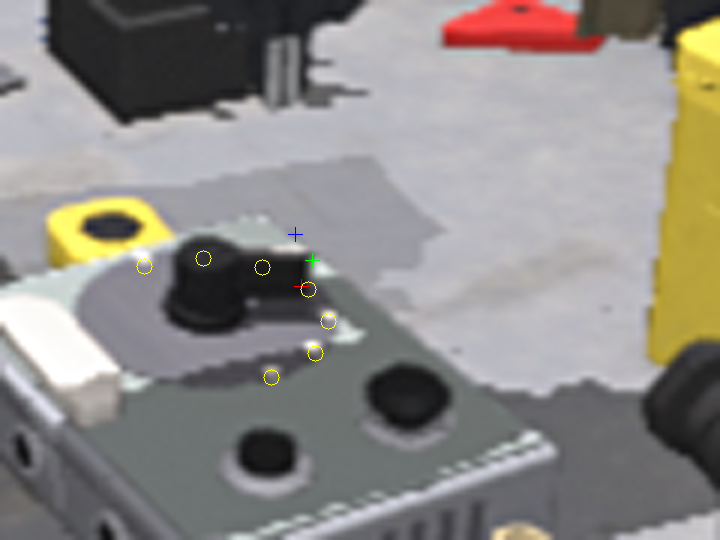

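The projected dots line up with the picture. The lever tip at crop (305,252) matches the fifth-dot mark (312,260), not the fourth-dot mark (295,234), so the selector is on five. Now I'll press start.

```bash
python3 - <<'E'
from push import *
B=world(v,[-.035,-.08,0])[0]
def go(z,sp,f=None):
    h=manip.line_to([B[0],B[1],z],None,max_speed=sp,f_stop=f); s=readout.get_state()
    print(z,h,"t%.2f"%s["time"],np.round((s["position"]-[*B[:2],0])*1e3,1),np.round(s["wrist_force"],1)); return h
go(.16,.15); go(.085,.08,8)
for z in (.077,.074,.071,.069,.067,.065):
    if go(z,.015,9): break
manip.wait(.3); s=readout.get_state(); print("press",s["position"],s["wrist_force"])
go(.085,.05); go(.18,.15)
manip.set_joints([0.75,0.1,-0.138,1.333,0,1.571]); manip.wait(.3)
p=vision.snapshot("top"); c=p["pixels"][130:270,270:450,::-1]
cv2.imwrite("pics/top5.png",cv2.resize(c,None,fx=4,fy=4,interpolation=cv2.INTER_CUBIC)); print(readout.get_state()["time"])
E
```

```text
0.16 False t13.47 [  0.3   0.5 160. ] [-0.2 -0.   0.6]
0.085 False t14.56 [ 0.5 -0.1 85.5] [0.5 0.4 0.3]
0.077 False t15.24 [-0.1  0.  76.9] [-0.7 -0.5  0.1]
0.074 False t15.59 [ 0.4 -0.1 74.3] [-0.4  0.3  3.3]
0.071 False t15.94 [ 0.3 -0.1 71.2] [-0.3  0.1  4.8]
0.069 True t16.15 [ 0.4 -0.1 70.1] [0.1 0.4 4.5]
press [ 0.52275136 -0.16036334  0.07003767] [0.08030687 0.23223166 5.50423311]
0.085 False t16.90 [-0.3  0.1 85. ] [-0.1 -0.7 -0.9]
0.18 False t17.68 [ -0.7   0.2 179.1] [-0.9 -0.  -0.8]
19.9167
```

View pics/top5.png

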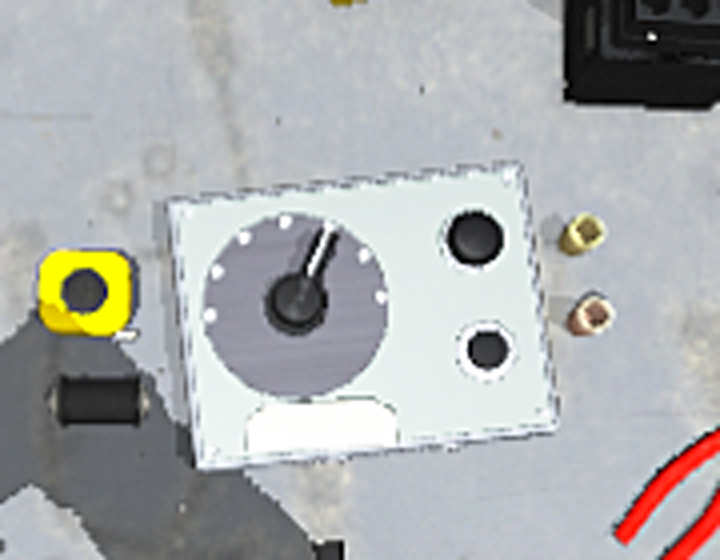

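The lever points at the fifth dot (crop (330,232)), start and stop are both out, and the loose parts are unmoved. The press bottomed at about 6 mm with 5.5 N held, so I'm handing in.

```bash
python3 -c "
from workcell import manip
print(manip.close_job())"
```

```text
the job is handed in; nothing more can be done
None
```

The job is handed in: the selector rests on the fifth dot, start was then pressed fully in (about 6 mm, 5.5 N) and came back out, and the last picture shows stop and the loose parts around the unit where they were; the hand-in returned no verdict.

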